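# Load a round bar from its spring clip into the sawing cradle

## Task

First clear the wooden offcut out of the cradle's channel into the open crate without dividers. Then snap the round bar forward out of its spring clip so that it comes down into the empty channel, and slide it along until its end is up against the thick stop block. Leave it lying there, and leave the tools, bottles and everything else on the bench where they are.

Things in the scene. Friction and masses are not known exactly. Their poses are not given: they have to be found in the camera images.
- cradle: wooden cradle fixed to the bench, base plate 185 x 400 x 18 mm (x -45 to 140 mm). Origin: on the bench under the middle of its channel; x points from its open front lip towards the clip, y along the channel, z up. All further cradle sizes are in this frame
- channel (a point): middle of the channel's floor (cradle x 0, y 0, z 30 mm). Channel: 320 mm long (y -160 to 160), floor 24 mm wide (x -14 to 10), between a front lip (x -26 to -14, top z 52 mm) and the ramp. The bar lying in it has its axis at z 44 mm, x about 0 to 6 mm
- ramp_top (a point): top edge of the smooth wooden ramp, which rises at 35 degrees from x 10, z 30 mm to here (x 63, z 67 mm), over the channel's full length; the bar, once out of the clip, drops a little on it and rolls down into the channel, or lodges askew if one end leads and must then be pushed down
- clip (a point): centre of the steel spring clip (cradle x 90, y 0, z 85 mm): a C of two hinged sprung jaws, 30 mm wide in y, mouth towards -x, top at z 102 mm, on a post behind it (x 114 to 132 mm, 28 mm wide, top z 102 mm). It lets the bar go at about 4 to 10 N pulled forward (-x), after some 15 to 20 mm of travel; pulled on one side only, the bar swings out askew. Either side of the post the space behind the bar is open
- bar: plain round wooden bar, 28 mm diameter, 200 mm long, about 0.1 kg. Origin at its centre; its own y axis runs along its length. It starts held level in the clip, parallel to the channel, its middle within 15 mm of the cradle's middle
- offcut: block of wood 22 mm (x) by 70 mm (y) by 60 mm high (z), about 65 g, standing loosely in the channel with its length along it. Origin at the centre of its underside
- crate: open-topped wooden crate without dividers, fixed, 130 (x) x 170 (y) x 60 mm high, walls and floor 6 mm. Origin at the centre of its underside. A crate of the same size with dividers, full of fixings, is on the other side of the bench
- crate_in (a point): centre of the crate's inner floor
- stop: thick stop block at one end of the channel (either end), fixed on the cradle's base: 70 mm (x) by 25 mm (y, along the channel), its top 78 mm above the bench. Origin at the centre of its underside, 18 mm above the bench; with the bar home, bar centre and stop centre are 112.5 mm apart along the channel. At the other end there is only a low thin sill, top 34 mm above the bench
- glue: bystander: upright bottle, 56 mm diameter, 170 mm high, near one end of the cradle; origin under its centre
- tin: bystander: upright tin, 72 mm diameter, 100 mm high, near the other end of the cradle; origin under its centre
- jar: bystander: open glass, 66 mm diameter, 90 mm high, behind the clip post; origin under its centre
- mallet: bystander: hammer 240 mm long lying in front of the cradle; origin near its middle, lies along its x axis
- tape: bystander: ring of tape, 90 mm diameter, 25 mm high, flat on the left; origin under its centre
- square: bystander: try square, 120 x 170 mm, lying flat on the left; origin under the middle of its stock
- sander: bystander: cork sanding block 70 x 120 x 25 mm on the right; origin under its centre

How it is judged:
By the outcome, as a careful person would: the job done as asked, in the order asked, and still so for the second after the job is handed in, with the robot touching nothing.
It also fails if it takes over 64 s, if anything falls off the work surface, if the arm or the gripper's body presses on something with over 40 N, if the wrist force passes 120 N, or if a joint passes its speed limit or range.

## Robot

A 7-joint arm with a two-finger parallel gripper is mounted at the origin on the work surface. World frame = base frame: x ahead of the robot, y to its left, z up, the work surface at z = 0. Lengths are in m, angles in rad, forces in N, time in s.
With the tool pointing down it reaches from about 0.35 to 0.9 m from the base axis. Payload 8.1 kg.
Tool frame: the origin (TCP) lies between the finger pads; the fingertips stand 8 mm ahead of it and the grasp point (between the pads) lies 11 mm behind it (arm.tcp_to_tips is the distance from the TCP to the fingertips, in m); z points along the fingers, x is the direction in which the jaws open and shut, and the axes are right-handed (so a half turn about z gives the same grasp; the last joint's range is limited). The gripper opens to 92 mm and grips with 3 to 60 N. Pads are 19 mm wide; open, the fingers measure 130 mm over their backs; the gripper's body (75 mm by 190 mm) begins 47 mm behind the grasp point.
Start: joints at [-0.103, 0.434, 0.025, 1.573, -0.012, 1.134, -0.075], TCP at [0.625, -0, 0.235] pointing down, gripper open.
Joint ranges: [-2.62, 2.62], [-0.44, 2.09], [-1.27, 1.32], [0.08, 2.57], [-1.32, 4.46], [0.12, 2], [-2.74, 2.74]. Speed limits (rad/s): [2.22, 2.22, 3.01, 3.01, 3.14, 3.14, 3.14].

## Interface

Orientations are given as a rotation vector (axis times angle).
In Python, from cell import arm, eyes gives the robot as it stands.
- The arm moves only by the tool play_rows, never from a script. Its argument "rows" is a list of rows, each a list of 3 entries, a list of its own where there are three numbers: the shift along the tool's x, y, z each as a share of 50 cm, from -1 to 1, then the turn, a rotation vector about the tool's x, y, z each as a share of 60 degrees, from -1 to 1, then the opening, from -1 (shut) to 1 (fully open), so that 0 is half open. In form: [[[dx, dy, dz], [ax, ay, az], grip], ...]. A call has 1 to 10 rows; each row is the pose to reach, as a shift and turn from the pose commanded when the call began, along the tool's axes at that moment; what a row does not reach only later rows make up. A row lasts 1/10 s, in which the tool goes at most 50 mm and 8.59 degrees, less where a joint would pass 70% of its speed; a pose out of reach is approached as far as the arm can. A call with a number of a shift or a turn outside -1 to 1 is refused whole. A call with a gripper value outside its range is refused whole. The fingers move at their own pace and stop on an object; "newtons" is the grip in N (left out, the last holds). Time passes only in rows, so rows that repeat a pose let the fingers close. It gives the time, the measured TCP pose, the force and the opening at its end, in the units of the state.
- arm.observe(): the state, without advancing time (a new reading comes with each control period).
- eyes.get_image(name): name is "scene" or "side" or "wrist"; returns (picture, depth): 420x560x3 uint8, red, green, blue; 420x560 float32, m along the optical axis (not along the pixel's ray), 0 where there is no reading.
- eyes.get_calibration(name): a dict with "intrinsics" (3x3 intrinsics, pixels), "R" (3x3) and "t" (3): a world point X has camera coordinates R X + t. Camera axes: x right, y down, z forward; pixel columns grow to the right and rows downward; lengths in m; the calibration is good to about 2 mm. A picture is of the moment at which its call begins: read the wrist's pose just before it. get_calibration takes no time and is no camera call; for the wrist camera it gives the pose at the moment of the call.
- arm.sign_off(): hands the job in, once; it reports no verdict.
The state is a dict: "clock": time; "joints": joint angles; "dq": joint speeds; "joint_efforts": joint torques, N m; "position": TCP position; "ee_rot": TCP orientation; "force": force on the tool from outside, world axes, zero at the start; "ft_torque": the same for the moment, N m; "width": opening from 0.0 (shut) to 1.0 (fully open).
Only numpy, scipy, OpenCV 4.12 (cv2) and the standard library are available. Lean on these libraries where they do the work, as an engineer would, in place of code of your own. Each camera call takes 0.05 s, during which the arm holds its last target.

## Working session

There is one attempt and no reset: what is moved stays moved. The work goes in short steps, Python scripts to look and compute and a tool call to move; the robot and the scene stay as the last step left them, time stands still between calls to the robot, and variables do not carry over. Pictures are saved under pics/ and viewed, and the job is handed in when it is done.

Besides the shell and the picture viewer there is one more tool, called after "Emit:" as a command line: name --argument value ..., lists and objects as JSON in quotes. play_rows: Moves the arm, as the interface text tells. Its arguments: {"type":"object","properties":{"rows":{"type":"array","items":{"type":"array"}},"newtons":{"type":"number"}},"required":["rows"]}

```bash
ls; mkdir -p pics; cat > h.py <<'E'
import numpy as np,cv2
from cell import arm,eyes
def snap(n,f):
    im,d=eyes.get_image(n); c=eyes.get_calibration(n)
    cv2.imwrite(f'pics/{f}.png',im[:,:,::-1]); np.savez(f'pics/{f}.npz',im=im,d=d,K=c['intrinsics'],R=c['R'],t=c['t'])
def world(f):
    z=np.load(f'pics/{f}.npz'); d=z['d'];h,w=d.shape
    u,v=np.meshgrid(np.arange(w),np.arange(h)); K=z['K']
    p=np.stack([(u-K[0,2])/K[0,0]*d,(v-K[1,2])/K[1,1]*d,d],-1)
    return z['im'],(p-z['t'])@z['R'],d   # R^T (p-t)
E
python3 - <<'E'
from h import *
for n in['scene','side','wrist']: snap(n,n+'0')
print(arm.observe())
E
```

```text
pics
{'clock': 0.15, 'joints': array([-0.1026133 ,  0.43507441,  0.02498194,  1.5738413 , -0.01159424,
        1.13396811, -0.07509392]), 'dq': array([ 0.00066963, -0.00231974, -0.00049158, -0.00317372,  0.00116889,
        0.00164389, -0.00104811]), 'joint_efforts': array([ 9.13879558e-04, -6.68263149e+01,  9.85680185e-01, -3.14695251e+01,
       -6.03506877e-02,  3.94195947e-02,  8.07748006e-05]), 'position': array([ 6.24655201e-01, -4.15926683e-05,  2.34136291e-01]), 'ee_rot': array([ 3.14147770e+00, -8.39107515e-05, -1.79154280e-03]), 'force': array([-0.38220686, -0.18436112,  0.2994209 ]), 'ft_torque': array([ 0.08657774,  0.00090707, -0.02898189]), 'width': 0.9988964542371085}
```

View pics/scene0.png

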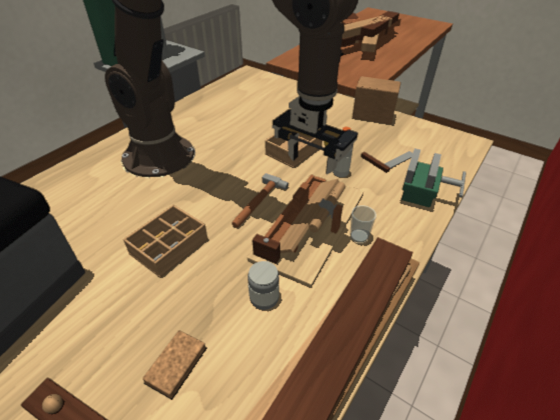

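View pics/side0.png

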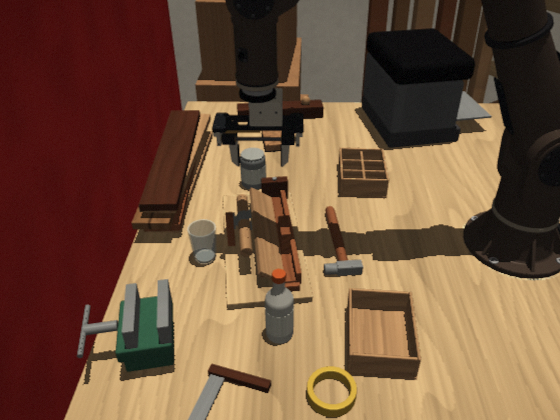

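View pics/wrist0.png

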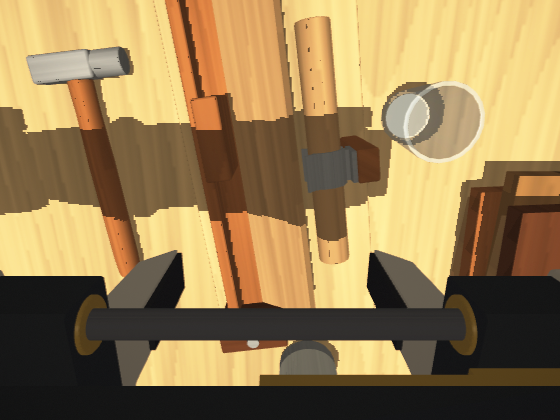

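The stop is at the tin end (scene px ~(268,245)), and the offcut stands mid-channel (wrist px ~(212,140)). The bar is in its clip (wrist px ~(325,150)), and the open crate is beside the glue (side px ~(380,335)). Now I'll measure these.

```bash
python3 - <<'E'
from h import *
im,P,d=world('wrist0')
for n,(u,v) in dict(offc=(208,98),offtop=(205,140),off2=(200,180),stop=(250,335),bar_top=(313,20),bar_mid=(322,120),bar_low=(332,250),clip=(325,165),lip=(180,20),ramp=(270,60),base=(345,60),jar=(440,90),tin=(300,360)).items(): print(n,im[v,u],P[v,u].round(4))
# height slices
z=P[...,2]; ok=(d>0)
out=np.zeros(z.shape+(3,),np.uint8)
zz=np.clip(z*1000,0,130).astype(np.uint8)
cv2.imwrite('pics/wz.png',cv2.applyColorMap((zz*1.9).astype(np.uint8),cv2.COLORMAP_JET))
im,P,d=world('side0')
for n,(u,v) in dict(crate_rim_c=(382,295),crate_in=(380,335),tl=(351,294),tr=(410,295),bl=(351,368),br=(413,372),glue=(279,275),off=(285,225),stop=(275,184)).items(): print(n,im[v,u],P[v,u].round(4))
E
```

```text
offc [215 125  64] [0.5708 0.0791 0.0912]
offtop [89 52 29] [0.5664 0.0461 0.0912]
off2 [119  94  61] [ 0.5445 -0.0053  0.0196]
stop [49 46 45] [0.618  0.0268 0.3108]
bar_top [242 189 114] [0.6516 0.1334 0.0977]
bar_mid [107  79  49] [0.6608 0.0628 0.0996]
bar_low [241 189 115] [ 0.674  -0.0484  0.1007]
clip [87 85 78] [0.6644 0.0275 0.1019]
lip [225 132  69] [0.544 0.141 0.053]
ramp [224 166 101] [0.6197 0.1091 0.0627]
base [252 228 147] [0.6906 0.1124 0.0199]
jar [181 156 119] [0.7677 0.0852 0.0594]
tin [110 105  91] [ 0.6537 -0.2213  0.0392]
crate_rim_c [66 49 35] [0.3631 0.2247 0.0498]
crate_in [201 153 103] [0.3725 0.2972 0.0104]
tl [141 104  69] [0.4295 0.2354 0.063 ]
tr [154 114  76] [0.3079 0.2342 0.0603]
bl [61 43 29] [0.4386 0.3819 0.0177]
br [62 47 31] [0.3249 0.3926 0.0221]
glue [201  91  44] [0.5747 0.2947 0.1727]
off [43 24 15] [0.5681 0.0513 0.0957]
stop [24 13  7] [ 0.5982 -0.1528  0.0709]
```

View pics/wz.png

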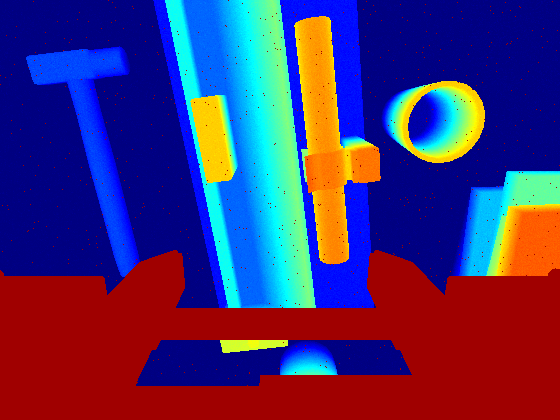

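The height map separates the offcut top (around (212,140)), the bar, clip and lip cleanly, so I'll fit each one.

```bash
python3 - <<'E'
from h import *
im,P,d=world('wrist0'); z=P[...,2]
v,u=np.mgrid[:420,:560]
def rect(m,n):
    m=cv2.morphologyEx(m.astype(np.uint8),cv2.MORPH_OPEN,np.ones((3,3)))>0
    q=P[m][:,:2]*1000; r=cv2.minAreaRect(q.astype(np.float32)); 
    c,V=cv2.PCACompute(q.astype(np.float32),None); print(n,m.sum(),'rect',np.round(r[0],1),np.round(r[1],1),round(r[2],2),'mean',c.round(1),'ang',np.degrees(np.arctan2(V[0,1],V[0,0])).round(2),'z',P[m][:,2].mean().round(4))
base=(v<300)
rect(base&(z>.085)&(z<.097)&(u>185)&(u<240),'offcut')
bar=base&(z>.085)&(z<.115)&(u>285)&(u<352)
rect(bar&((v<140)|(v>200)),'bar')
rect(base&(z>.095)&(z<.115)&(u>285)&(u<385)&(v>135)&(v<192),'clip+post')
rect(base&(z>.095)&(z<.115)&(u>352)&(u<385)&(v>135)&(v<192),'post')
rect(base&(z>.048)&(z<.056)&(u>150)&(u<240)&(v<300),'lip')
# base plate right edge
rect((z>.014)&(z<.024)&(u>300)&(u<385)&(v<300),'plateR')
rect((z>.07)&(z<.085)&(v>335)&(v<360)&(u>200)&(u<300),'stop')
for vv in (20,60,100,220,260,290):
  row=[(P[vv,uu]*1000).round(0).astype(int).tolist() for uu in range(150,240) if abs(z[vv,uu]-.052)<.003]; print(vv,row[0] if row else 0,row[-1] if row else 0)
for n in ['side0','scene0']:
  im,P,d=world(n);z=P[...,2]
  m=(z>.055)&(z<.066)&(P[...,0]>.25)&(P[...,0]<.5)&(P[...,1]>.18)&(P[...,1]<.45)
  rect(m,n+' crate')
  m=(abs(z-.078)<.004)&(P[...,0]>.5)&(P[...,0]<.7)&(P[...,1]>-.25)&(P[...,1]<-.1)
  rect(m,n+' stop')
  m=(abs(z-.06)<.12)&(z>.03)&(P[...,0]>.5)&(P[...,0]<.75)&(P[...,1]>-.4)&(P[...,1]<-.2); rect(m,n+'tin')
  m=(abs(z-.1)<.1)&(z>.03)&(P[...,0]>.5)&(P[...,0]<.7)&(P[...,1]>.23)&(P[...,1]<.4); rect(m,n+'glue')
E
```

```text
offcut 2307 rect [571.2  45.4] [22.3 69.8] 7.74 mean [[571.6  46.9]] ang 97.75 z 0.0906
bar 6111 rect [665.3  36.9] [ 27.9 199.8] 7.76 mean [[661.6  54.6]] ang 97.69 z 0.0963
clip+post 2816 rect [678.7  27.7] [61.6 46.5] 1.58 mean [[675.6  27.2]] ang 0.51 z 0.1014
post 923 rect [697.6  27. ] [22.  28.3] 6.81 mean [[697.4  27.7]] ang 94.22 z 0.1023
lip 3256 rect [557.5  12.9] [ 12.7 289.9] 7.76 mean [[555.2  30.2]] ang 97.77 z 0.0525
plateR 8848 rect [684.7   5.1] [ 70.  323.5] 7.64 mean [[693.8   7.7]] ang 93.83 z 0.0189
stop 653 rect [ 601.7 -165.3] [69.8 17.2] 6.6 mean [[ 597.8 -166.3]] ang 3.89 z 0.0793
20 [535, 141, 53] [546, 141, 50]
60 [539, 110, 53] [550, 110, 50]
100 [544, 77, 52] [578, 77, 53]
220 [559, -38, 52] [571, -39, 50]
260 [564, -83, 51] [576, -82, 53]
290 [571, -117, 53] [581, -118, 53]
side0 crate 959 rect [373.8 304.2] [174.  130.4] 85.51 mean [[373.4 312.5]] ang 86.6 z 0.0604
side0 stop 69 rect [ 603.  -157.7] [61.1 22.3] 21.01 mean [[ 605.3 -156.2]] ang 20.92 z 0.0792
side0tin 778 rect [ 662.7 -253. ] [72.8 68.6] 18.33 mean [[ 661.9 -238.9]] ang 5.36 z 0.0778
side0glue 1459 rect [575.6 297.1] [55.1 43.7] 1.29 mean [[574.6 303.8]] ang 0.25 z 0.1007
scene0 crate 21 rect [347.7 223.2] [11.3 87.5] 83.71 mean [[351.9 222.6]] ang -4.77 z 0.0602
scene0 stop 93 rect [ 599.9 -163.6] [69.1 24.7] 11.25 mean [[ 595.2 -167.6]] ang 10.38 z 0.0797
scene0tin 1145 rect [ 664.6 -260.8] [68.4 70.2] 79.14 mean [[ 672.5 -269.5]] ang 33.53 z 0.0845
scene0glue 211 rect [584.5 275.8] [38.5 37.5] 9.87 mean [[589.4 272.2]] ang 44.74 z 0.0681
```

Emit:
play_rows --rows '[[[-0.05,-0.04,0.05],[0,0,-0.065],0],[[-0.107,-0.091,0.1],[0,0,-0.129],0],[[-0.107,-0.091,0.15],[0,0,-0.129],0],[[-0.107,-0.091,0.2],[0,0,-0.129],0],[[-0.107,-0.091,0.2],[0,0,-0.129],0],[[-0.107,-0.091,0.2],[0,0,-0.129],0]]' --newtons 15

```text
clock: 0.75
position: [0.5715, 0.0453, 0.1349]
ee_rot: [3.134, 0.211, -0.001]
force: [-0.3, -1.1, 1.0]
width: 0.533
```

```bash
python3 - <<'E'
from h import *
for n in['scene','wrist']: snap(n,n+'1')
s=arm.observe();print(s['clock'],s['position'],s['ee_rot'],s['width'],s['force'])
E
```

```text
0.85 [0.57253143 0.0453818  0.13601335] [-3.13438822e+00 -2.11108024e-01 -3.05333293e-03] 0.5059205547647763 [-0.53620498  0.1295397  -0.1348328 ]
```

View pics/wrist1.png

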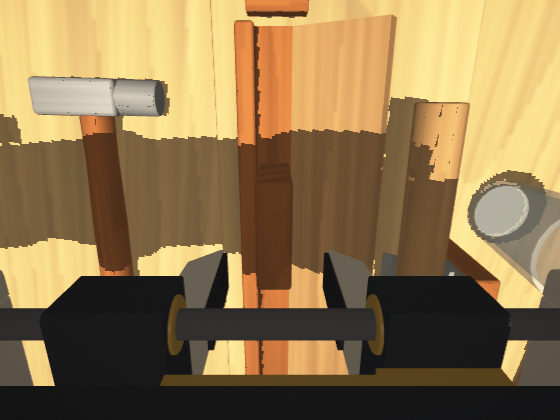

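The tool is aligned: the offcut (top around (273,230)) lies between the fingers (228 to 325). Next I descend and grip.

Emit:
play_rows --rows '[[[0,0,0.05],[0,0,0],0],[[0,0,0.1],[0,0,0],0],[[0,0,0.13],[0,0,0],0],[[0,0,0.13],[0,0,0],0],[[0,0,0.13],[0,0,0],-1],[[0,0,0.13],[0,0,0],-1],[[0,0,0.13],[0,0,0],-1],[[0,0,0.13],[0,0,0],-1],[[0,0,0.13],[0,0,0],-1],[[0,0,0.13],[0,0,0],-1]]' --newtons 15

```text
clock: 1.85
position: [0.5721, 0.0455, 0.0707]
ee_rot: [-3.134, -0.212, -0.002]
force: [-0.9, 0.8, 6.3]
width: 0.242
```

Emit:
play_rows --rows '[[[0,0,-0.04],[0,0,0],-1],[[0,0,-0.1],[0,0,0],-1],[[0,0,-0.18],[0,0,0],-1],[[0,0,-0.26],[0,0,0],-1],[[-0.04,-0.07,-0.28],[0,0,0.05],-1],[[-0.08,-0.14,-0.28],[0,0,0.1],-1],[[-0.12,-0.21,-0.28],[0,0,0.2],-1],[[-0.16,-0.28,-0.28],[0,0,0.2],-1],[[-0.2,-0.35,-0.28],[0,0,0.2],-1],[[-0.24,-0.42,-0.28],[0,0,0.2],-1]]'

```text
clock: 2.85
position: [0.4231, 0.2385, 0.21]
ee_rot: [-3.139, 0.117, -0.001]
force: [0.8, 1.4, -1.3]
width: 0.237
```

Emit:
play_rows --rows '[[[-0.03,-0.06,0],[0,0,0],-1],[[-0.06,-0.11,0],[0,0,0],-1],[[-0.08,-0.146,0],[0,0,0],-1],[[-0.08,-0.146,0],[0,0,0],-1],[[-0.08,-0.146,0],[0,0,0],-1]]'

```text
clock: 3.35
position: [0.3897, 0.313, 0.2097]
ee_rot: [3.139, -0.115, 0.0]
force: [0.2, -0.1, -0.3]
width: 0.238
```

```bash
python3 - <<'E'
from h import *
for n in['side','wrist']: snap(n,n+'2')
s=arm.observe();print(s['clock'],s['position'],s['ee_rot'],s['width'],s['force'])
E
```

```text
3.45 [0.39040979 0.31207817 0.20970298] [ 3.13870534e+00 -1.19163961e-01  3.10373567e-04] 0.23791460301251988 [-0.73512329 -0.67393863 -1.12378447]
```

View pics/side2.png

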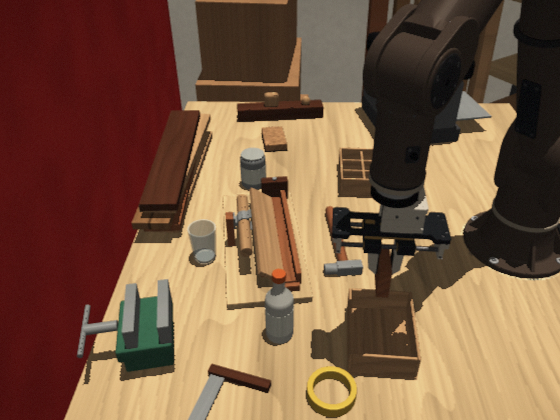

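View pics/wrist2.png

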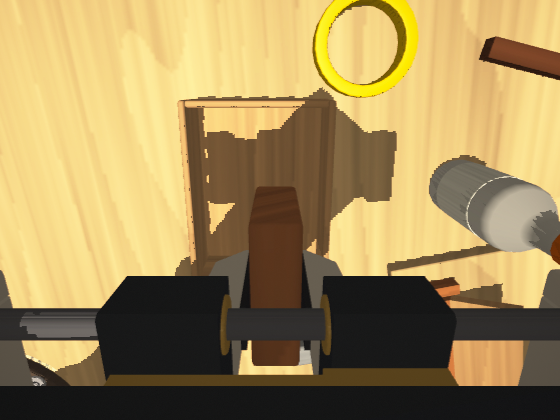

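The offcut is held and the crate is under it, about 16 mm toward the robot (wrist px rim 180 to 335). I'll shift and lower it.

Emit:
play_rows --rows '[[[-0.031,0.018,0.05],[0,0,0],-1],[[-0.031,0.018,0.1],[0,0,0],-1],[[-0.031,0.018,0.15],[0,0,0],-1],[[-0.031,0.018,0.2],[0,0,0],-1],[[-0.031,0.018,0.25],[0,0,0],-1],[[-0.031,0.018,0.29],[0,0,0],-1],[[-0.031,0.018,0.31],[0,0,0],-1],[[-0.031,0.018,0.317],[0,0,0],-1],[[-0.031,0.018,0.317],[0,0,0],-1],[[-0.031,0.018,0.317],[0,0,0],-1]]'

```text
clock: 4.45
position: [0.3744, 0.3056, 0.052]
ee_rot: [-3.138, 0.117, -0.002]
force: [0.4, 0.2, -1.0]
width: 0.238
```

Emit:
play_rows --rows '[[[0,0,0.008],[0,0,0],-1],[[0,0,0.008],[0,0,0],-1],[[0,0,0.008],[0,0,0],-0.2],[[0,0,0.008],[0,0,0],0],[[0,0,0.008],[0,0,0],0],[[0,0,0.008],[0,0,0],0],[[0,0,-0.08],[0,0,0],0],[[0,0,-0.16],[0,0,0],0],[[0,0,-0.25],[0,0,0],0],[[0,0,-0.35],[0,0,0],0]]'

```text
clock: 5.45
position: [0.3731, 0.3048, 0.2276]
ee_rot: [3.139, -0.117, -0.002]
force: [1.7, 1.5, -0.9]
width: 0.502
```

```bash
python3 - <<'E'
from h import *
for n in['side']: snap(n,n+'3')
s=arm.observe();print(s['clock'],s['position'],s['ee_rot'],s['width'],s['force'])
E
```

```text
5.5 [0.37582843 0.30766627 0.23575675] [-3.13217831  0.11647123 -0.01084732] 0.497351458848883 [2.7814937  2.64465458 6.37571997]
```

View pics/side3.png

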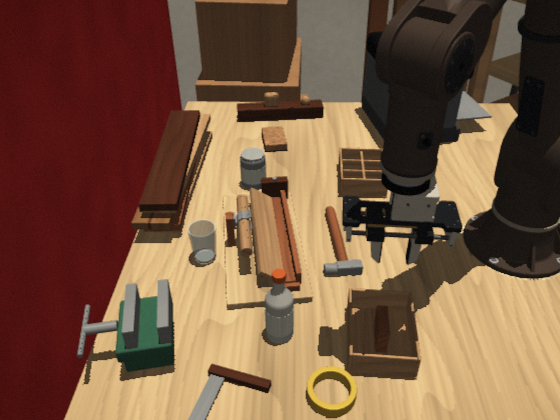

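The offcut stands in the open crate (side px ~(382,330)). Before going in behind the bar I'll check the jar's clearance.

```bash
python3 - <<'E'
from h import *
im,P,d=world('wrist0'); z=P[...,2];v,u=np.mgrid[:420,:560]
m=(z>.08)&(z<.098)&(u>385)&(u<490)&(v<165)
a=np.radians(7.75);ex=np.array([np.cos(a),np.sin(a)]);ey=np.array([-np.sin(a),np.cos(a)]);o=np.array([577.6,10.7])
def cr(p): p=np.asarray(p)-o; return (p@ex).round(1),(p@ey).round(1)
c=cv2.minEnclosingCircle((P[m][:,:2]*1000).astype(np.float32));print(c,cr(c[0]))
for n,p in dict(bar=(665.3,36.9),stop=(600,-163),glue=(575.6,297),off=(571.2,45.4),post=(697.6,27)).items(): print(n,cr(p))
print('target', o+ex*122, o+ex*40)
s=arm.observe();print(s['joints'],s['position'],s['ee_rot'])
E
```

```text
((760.5625610351562, 59.97489929199219), 32.93864822387695) (np.float64(187.9), np.float64(24.2))
bar (np.float64(90.4), np.float64(14.1))
stop (np.float64(-1.2), np.float64(-175.1))
glue (np.float64(36.6), np.float64(284.0))
off (np.float64(-1.7), np.float64(35.2))
post (np.float64(121.1), np.float64(-0.0))
target [698.48563948  27.15181349] [617.2346359   16.09403721]
[-0.67148088  0.21126242 -0.14837814  1.89867125  0.03683805  1.0242106
 -0.90978459] [0.37582843 0.30766627 0.23575675] [-3.13217831  0.11647123 -0.01084732]
```

Emit:
play_rows --rows '[[[0.05,0.04,0],[0,0,-0.1],0],[[0.12,0.09,0],[0,0,-0.2],0.5],[[0.19,0.14,0],[0,0,-0.3],1],[[0.26,0.19,0],[0,0,-0.4],1],[[0.33,0.24,0],[0,0,-0.5],1],[[0.4,0.29,0],[0,0,-0.6],1],[[0.47,0.34,0],[0,0,-0.7],1],[[0.54,0.4,0],[0,0,-0.8],1],[[0.61,0.45,0],[0,0,-0.9],1],[[0.689,0.506,0],[0,0,-1],1]]'

```text
clock: 6.5
position: [0.6993, 0.0266, 0.2262]
ee_rot: [-2.773, -1.475, -0.0]
force: [1.3, 1.1, -0.0]
width: 1.002
```

Emit:
play_rows --rows '[[[0,0,0],[0,0,-0.14],1],[[0,0,0],[0,0,-0.28],1],[[0,0,0],[0,0,-0.42],1],[[0,0,0],[0,0,-0.56],1],[[0,0,0],[0,0,-0.7],1],[[0,0,0],[0,0,-0.7],1],[[0,0,0],[0,0,-0.7],1]]'

```text
clock: 7.2
position: [0.6984, 0.0273, 0.226]
ee_rot: [-2.072, -2.361, 0.0]
force: [-0.0, -0.1, -0.3]
width: 1.001
```

```bash
python3 - <<'E'
from h import *
for n in['side','wrist']: snap(n,n+'4')
s=arm.observe();print(s['clock'],s['position'],s['ee_rot'],s['width'],s['force'],s['joints'])
from scipy.spatial.transform import Rotation as R
print(R.from_rotvec(s['ee_rot']).as_matrix().round(4))
E
```

```text
7.3 [0.69841898 0.02746258 0.22614829] [-2.07052253e+00 -2.36266192e+00  2.54827835e-04] 1.0020919213269375 [-0.73301408  0.52973905 -0.64105568] [ 0.0800739   0.59005163 -0.33081516  1.35528758  0.1931524   1.22789834
  1.43880306]
[[-1.312e-01  9.914e-01 -2.000e-04]
 [ 9.914e-01  1.312e-01 -1.000e-04]
 [-1.000e-04 -2.000e-04 -1.000e+00]]
```

View pics/wrist4.png

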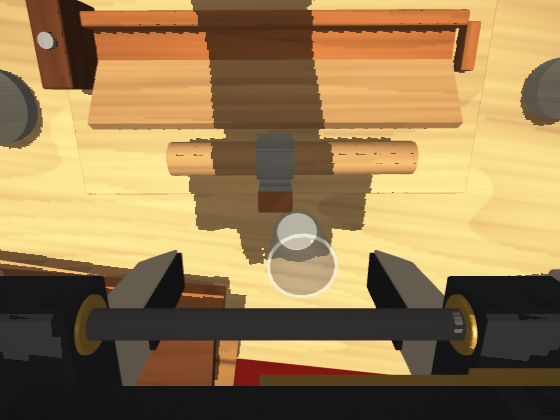

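The view is clear: bar px (167 to 418, 158), clip (275,158), stop at upper left (65,40), sill at right. I'll re-fit the bar and lip from this view before descending.

```bash
python3 - <<'E'
from h import *
im,P,d=world('wrist4'); z=P[...,2];v,u=np.mgrid[:420,:560]
a=np.radians(7.75);ex=np.array([np.cos(a),np.sin(a)]);ey=np.array([-np.sin(a),np.cos(a)]);o=np.array([577.6,10.7])
def r(m,n):
    m=cv2.morphologyEx(m.astype(np.uint8),cv2.MORPH_OPEN,np.ones((3,3)))>0
    q=P[m][:,:2]*1000-o; q=np.stack([q@ex,q@ey],1); print(n,np.percentile(q,[1,50,99],axis=0).round(1).tolist())
b=(abs(z-.095)<.012)
r(b&(v>138)&(v<178)&(u>160)&(u<420)&((u<250)|(u>300)),'bar')
r((abs(z-.102)<.005)&(v>125)&(v<189)&(u>250)&(u<300),'clip')
r((abs(z-.103)<.005)&(v>192)&(v<215)&(u>250)&(u<300),'post')
r((abs(z-.052)<.004)&(v<28)&(u>100)&(u<460),'lip')
r((abs(z-.078)<.004)&(v<95)&(u>20)&(u<110),'stop')
r((abs(z-.095)<.012)&(v>225)&(v<300)&(u>250)&(u<345),'jar')
E
```

```text
bar [[76.3, -83.5], [87.3, 33.9], [102.3, 112.0]]
clip [[71.9, -18.5], [87.8, 0.2], [111.6, 18.5]]
post [[115.1, -13.7], [122.8, 0.1], [131.9, 14.0]]
lip [[-25.8, -139.5], [-19.6, 3.9], [-13.9, 148.9]]
stop [[-27.5, -185.1], [3.7, -170.8], [34.4, -160.5]]
jar [[155.4, -7.3], [192.7, 25.0], [218.8, 55.5]]
```

Emit:
play_rows --rows '[[[0,0,0.06],[0,0,0],1],[[0,0,0.12],[0,0,0],1],[[0,0,0.18],[0,0,0],1],[[0,0,0.23],[0,0,0],1],[[0,0,0.27],[0,0,0],1],[[0,0,0.292],[0,0,0],1],[[0,0,0.292],[0,0,0],1],[[0,0,0.292],[0,0,0],1]]'

```text
clock: 8.1
position: [0.699, 0.0277, 0.0811]
ee_rot: [2.067, 2.365, 0.001]
force: [-0.7, 0.1, 0.5]
width: 0.998
```

```bash
python3 - <<'E'
from h import *
for n in['side']: snap(n,n+'5')
s=arm.observe();print(s['clock'],s['position'],s['ee_rot'],s['width'],s['force'])
E
python3 -c "
import cv2;i=cv2.imread('pics/side5.png')[130:320,150:350];cv2.imwrite('pics/side5c.png',cv2.resize(i,None,fx=3,fy=3))"
```

```text
8.15 [0.69933655 0.0276785  0.08157111] [2.06630325e+00 2.36468359e+00 2.23440962e-03] 1.00050390835579 [0.00985908 0.02000757 0.35431669]
```

View pics/side5c.png

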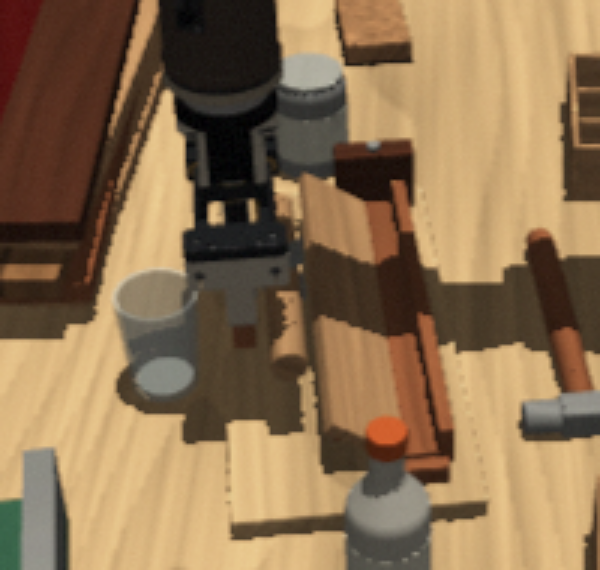

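The finger is behind the bar (crop (243,320)) and clear of the jar. Now I push forward.

Emit:
play_rows --rows '[[[0,-0.008,0],[0,0,0],1],[[0,-0.014,0],[0,0,0],1],[[0,-0.02,0],[0,0,0],1],[[0,-0.026,0],[0,0,0],1],[[0,-0.032,0],[0,0,0],1]]'

```text
clock: 8.65
position: [0.6843, 0.0255, 0.0815]
ee_rot: [2.065, 2.364, 0.005]
force: [4.4, 0.3, 0.6]
width: 1.0
```

Emit:
play_rows --rows '[[[0,-0.006,0],[0,0,0],1],[[0,-0.012,0],[0,0,0],1],[[0,-0.018,0],[0,0,0],1],[[0,-0.024,0],[0,0,0],1]]'

```text
clock: 9.05
position: [0.6698, 0.0235, 0.0799]
ee_rot: [-2.066, -2.366, 0.002]
force: [-0.1, -0.2, 0.6]
width: 0.998
```

```bash
python3 - <<'E'
from h import *
for n in['wrist']: snap(n,n+'6')
s=arm.observe();print(s['clock'],s['position'],s['ee_rot'],s['width'],s['force'])
E
```

```text
9.1 [0.66949    0.02344807 0.07991797] [-2.06596376e+00 -2.36551024e+00  1.95089287e-03] 1.001052350729308 [-0.53048071  0.14953357 -0.1759129 ]
```

View pics/wrist6.png

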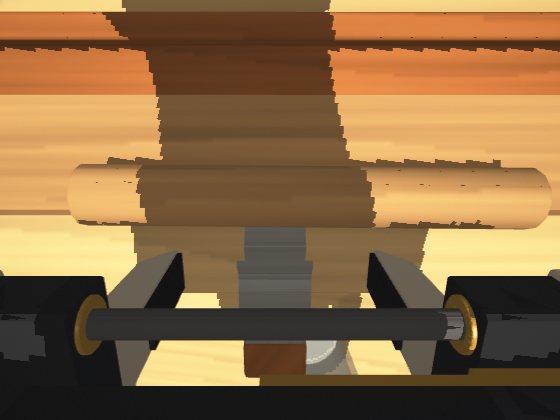

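The bar has left the clip and looks straight and level over the ramp (px y ~190). I'll hold briefly and look again.

Emit:
play_rows --rows '[[[0,0,0],[0,0,0],1],[[0,0,0],[0,0,0],1],[[0,0,0],[0,0,0],1],[[0,0,0],[0,0,0],1],[[0,0,0],[0,0,0],1]]'

```text
clock: 9.6
position: [0.6708, 0.0237, 0.0802]
ee_rot: [-2.067, -2.366, 0.0]
force: [-0.5, 0.1, 0.3]
width: 1.0
```

```bash
python3 - <<'E'
from h import *
for n in['wrist']: snap(n,n+'7')
s=arm.observe();print(s['clock'],s['position'],s['force'])
E
```

```text
9.65 [0.67078558 0.02369159 0.08020872] [-0.69446245  0.80706093  0.14453893]
```

View pics/wrist7.png

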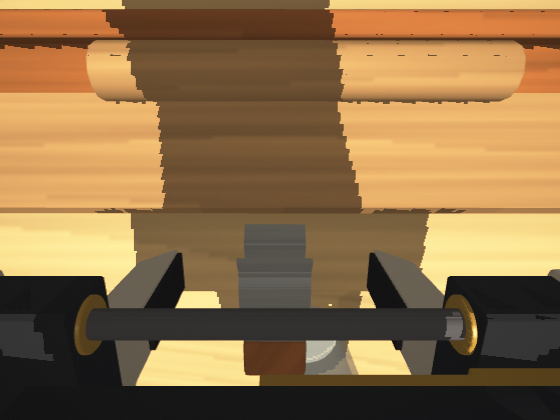

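The bar lies straight in the channel (px (86 to 525, 70)). I'll measure where its ends are.

```bash
python3 - <<'E'
from h import *
im,P,d=world('wrist7'); z=P[...,2];v,u=np.mgrid[:420,:560]
a=np.radians(7.75);ex=np.array([np.cos(a),np.sin(a)]);ey=np.array([-np.sin(a),np.cos(a)]);o=np.array([577.6,10.7])
for lo,hi in((.047,.064),(.054,.064)):
    m=(z>lo)&(z<hi)&(v>42)&(v<98)&(u>70)&(u<540)
    q=P[m][:,:2]*1000-o; q=np.stack([q@ex,q@ey],1);print(np.percentile(q,[1,50,99],axis=0).round(1).tolist(),z[m].max())
p=arm.observe()['position'][:2]*1000-o;print(p@ex,p@ey)
E
```

```text
[[-11.9, -83.2], [0.0, 14.1], [11.9, 111.4]] 0.06106988259380659
[[-10.4, -83.1], [-0.3, 14.3], [10.0, 111.5]] 0.06106988259380659
94.08634397116693 0.3067641999960625
```

Emit:
play_rows --rows '[[[0,0.006,-0.06],[0,0,0],1],[[0,0.006,-0.12],[0,0,0],1],[[0,0.006,-0.18],[0,0,0],1],[[0,0.006,-0.22],[0,0,0],1],[[0,0.006,-0.22],[0,0,0],-1]]'

```text
clock: 10.15
position: [0.6755, 0.0245, 0.1939]
ee_rot: [2.064, 2.363, 0.007]
force: [0.1, 0.8, 0.5]
width: 0.951
```

Emit:
play_rows --rows '[[[0.06,-0.04,0],[0,0,0],-1],[[0.12,-0.09,0],[0,0,0],-1],[[0.18,-0.13,0],[0,0,0],-1],[[0.24,-0.17,0],[0,0,0],-1],[[0.28,-0.192,0],[0,0,0],-1],[[0.28,-0.192,0],[0,0,0],-1],[[0.28,-0.192,0.06],[0,0,0],-1],[[0.28,-0.192,0.12],[0,0,0],-1],[[0.28,-0.192,0.16],[0,0,0],-1],[[0.28,-0.192,0.16],[0,0,0],-1]]'

```text
clock: 11.15
position: [0.5579, 0.1482, 0.1068]
ee_rot: [-2.065, -2.363, 0.008]
force: [0.0, -0.5, 0.9]
width: 0.093
```

```bash
python3 - <<'E'
from h import *
for n in['side','wrist']: snap(n,n+'8')
s=arm.observe();print(s['clock'],s['position'],s['width'],s['force'])
o=np.array([577.6,10.7]);a=np.radians(7.75);ex=np.array([np.cos(a),np.sin(a)]);ey=np.array([-np.sin(a),np.cos(a)])
p=s['position'][:2]*1000-o;print(p@ex,p@ey)
i=cv2.imread('pics/side8.png')[130:350,150:400];cv2.imwrite('pics/side8c.png',cv2.resize(i,None,fx=2.7,fy=2.7))
E
```

```text
11.25 [0.55987378 0.14940125 0.11008263] 0.021184424351446227 [ 0.57173693 -0.19695607 -0.0018802 ]
1.1396858473693179 139.8247339086915
```

View pics/side8c.png

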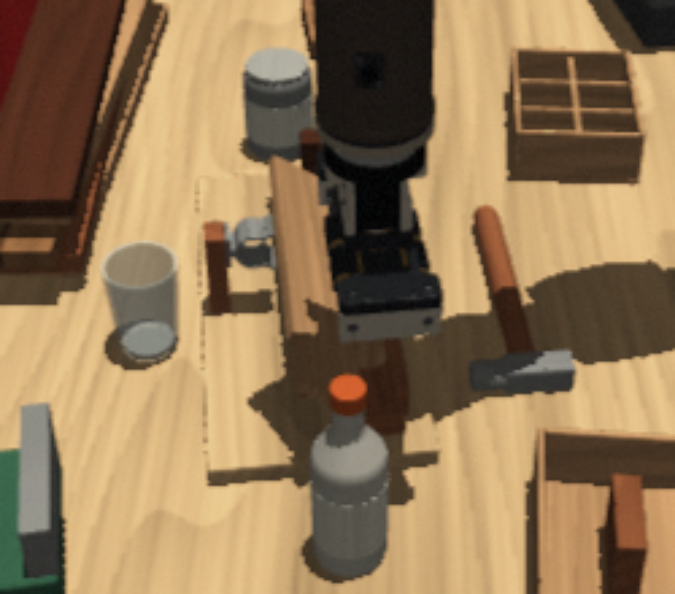

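View pics/wrist8.png

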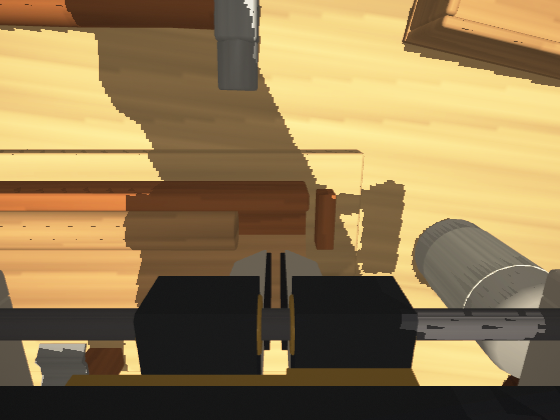

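The bar's end is at px (237,230), with the closed fingers just beyond it and the glue clear to the right. I'll descend into the channel.

Emit:
play_rows --rows '[[[0,0,0.04],[0,0,0],-1],[[0,0,0.08],[0,0,0],-1],[[0,0,0.11],[0,0,0],-1],[[0,0,0.126],[0,0,0],-1],[[0,0,0.126],[0,0,0],-1]]'

```text
clock: 11.75
position: [0.5596, 0.1497, 0.0468]
ee_rot: [-2.066, -2.366, 0.001]
force: [-0.5, -0.4, -0.4]
width: 0.009
```

Emit:
play_rows --rows '[[[-0.016,0,0],[0,0,0],-1],[[-0.03,0,0],[0,0,0],-1],[[-0.044,0,0],[0,0,0],-1],[[-0.058,0,0],[0,0,0],-1],[[-0.072,0,0],[0,0,0],-1],[[-0.086,0,0],[0,0,0],-1],[[-0.1,0,0],[0,0,0],-1],[[-0.114,0,0],[0,0,0],-1],[[-0.124,0,0],[0,0,0],-1],[[-0.13,0,0],[0,0,0],-1]]'

```text
clock: 12.75
position: [0.5686, 0.0848, 0.0472]
ee_rot: [2.067, 2.366, -0.0]
force: [0.1, 0.2, 0.9]
width: 0.004
```

```bash
python3 - <<'E'
from h import *
for n in['scene','wrist']: snap(n,n+'9')
s=arm.observe();print(s['clock'],s['position'],s['width'],s['force'])
im,P,d=world('wrist9'); z=P[...,2];v,u=np.mgrid[:420,:560]
o=np.array([577.6,10.7]);a=np.radians(7.75);ex=np.array([np.cos(a),np.sin(a)]);ey=np.array([-np.sin(a),np.cos(a)])
p=s['position'][:2]*1000-o;print(p@ex,p@ey)
q=P[...,:2]*1000-o;X=q@ex;Y=q@ey
m=(abs(X)<12)&(z>.054)&(z<.064);print(np.percentile(Y[m],[1,99]))
E
```

```text
12.85 [0.56848807 0.08477085 0.0471149 ] 0.005211631030283935 [0.11235561 0.1967181  0.08709954]
0.9598275138345824 74.62303519048655
[-45.81007252  88.89341215]
```

View pics/wrist9.png

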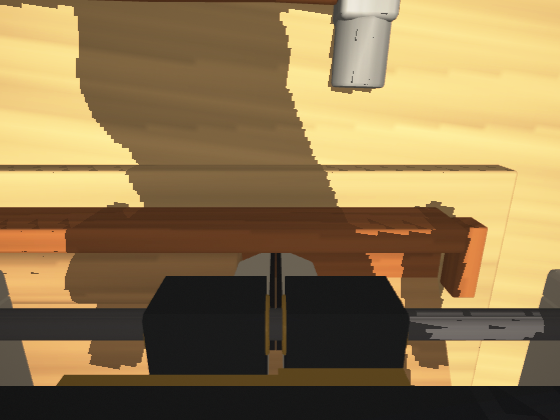

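The bar is following the finger. I'll continue slowly and watch the force.

Emit:
play_rows --rows '[[[-0.008,0,0],[0,0,0],-1],[[-0.014,0,0],[0,0,0],-1],[[-0.02,0,0],[0,0,0],-1],[[-0.024,0,0],[0,0,0],-1]]'

```text
clock: 13.25
position: [0.5701, 0.0732, 0.0472]
ee_rot: [2.067, 2.366, -0.0]
force: [-0.7, 0.6, -0.4]
width: 0.006
```

Emit:
play_rows --rows '[[[-0.002,0,0],[0,0,0],-1],[[-0.004,0,0],[0,0,0],-1],[[-0.004,0,0],[0,0,0],-1]]'

```text
clock: 13.55
position: [0.5704, 0.0715, 0.0472]
ee_rot: [2.067, 2.366, -0.0]
force: [-0.3, -0.5, 0.1]
width: 0.001
```

Emit:
play_rows --rows '[[[-0.002,0,0],[0,0,0],-1],[[-0.004,0,0],[0,0,0],-1],[[-0.004,0,0],[0,0,0],-1]]'

```text
clock: 13.85
position: [0.5706, 0.0695, 0.0472]
ee_rot: [2.067, 2.366, -0.0]
force: [0.3, 0.4, -0.3]
width: 0.004
```

Emit:
play_rows --rows '[[[-0.002,0,0],[0,0,0],-1],[[-0.004,0,0],[0,0,0],-1],[[-0.004,0,0],[0,0,0],-1]]'

```text
clock: 14.15
position: [0.5709, 0.0674, 0.0472]
ee_rot: [2.067, 2.366, -0.0]
force: [-0.1, 0.7, 0.4]
width: 0.005
```

Emit:
play_rows --rows '[[[-0.002,0,0],[0,0,0],-1],[[-0.004,0,0],[0,0,0],-1],[[-0.004,0,0],[0,0,0],-1]]'

```text
clock: 14.45
position: [0.5711, 0.0664, 0.0473]
ee_rot: [-2.066, -2.366, -0.001]
force: [-0.3, 4.4, 0.1]
width: 0.005
```

```bash
python3 - <<'E'
from h import *
for n in['scene','side']: snap(n,n+'10')
i=cv2.imread('pics/scene10.png')[150:300,220:380];cv2.imwrite('pics/scene10c.png',cv2.resize(i,None,fx=4,fy=4))
E
```

```text
(no output)
```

View pics/scene10c.png

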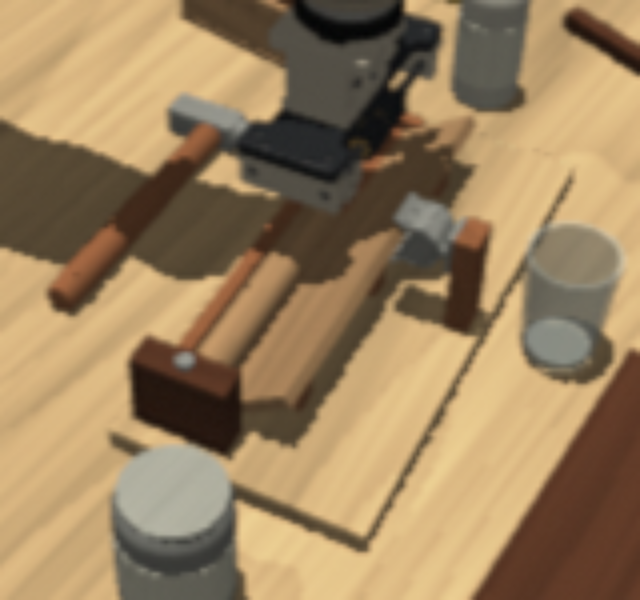

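The force has risen to 4.4 N and the bar reaches the stop (crop (210,360)). I'll make one small confirming push, then back off and lift.

Emit:
play_rows --rows '[[[-0.002,0,0],[0,0,0],-1],[[-0.003,0,0],[0,0,0],-1],[[-0.003,0,0],[0,0,0],-1]]'

```text
clock: 14.85
position: [0.5713, 0.0663, 0.0474]
ee_rot: [-2.064, -2.367, -0.003]
force: [-1.8, 7.6, 0.3]
width: 0.006
```

Emit:
play_rows --rows '[[[0.01,0,0],[0,0,0],-1],[[0.025,0,0],[0,0,0],-1],[[0.025,0,-0.06],[0,0,0],-1],[[0.025,0,-0.13],[0,0,0],-1],[[0.025,0.05,-0.22],[0,0,0],-1],[[0.025,0.12,-0.3],[0,0,0],-1],[[0.025,0.2,-0.34],[0,0,0],-1],[[0.025,0.25,-0.34],[0,0,0],-1],[[0.025,0.25,-0.34],[0,0,0],-1],[[0.025,0.25,-0.34],[0,0,0],-1]]'

```text
clock: 15.85
position: [0.6932, 0.0933, 0.2164]
ee_rot: [-2.066, -2.365, 0.002]
force: [0.5, -0.6, 0.0]
width: 0.002
```

```bash
python3 - <<'E'
from h import *
for n in['scene','side','wrist']: snap(n,n+'11')
s=arm.observe();print(s['clock'],s['position'],s['force'])
o=np.array([577.6,10.7]);a=np.radians(7.75);ex=np.array([np.cos(a),np.sin(a)]);ey=np.array([-np.sin(a),np.cos(a)])
for n in['scene','side','wrist']:
    im,P,d=world(n+'11'); z=P[...,2]
    q=P[...,:2]*1000-o;X=q@ex;Y=q@ey
    m=(abs(X)<12)&(z>.053)&(z<.064)&(Y>-158)&(Y<150);print(n,m.sum(),np.percentile(Y[m],[1,99]).round(1),np.median(X[m]).round(1),np.percentile(z[m],98).round(4))
E
```

```text
16.0 [0.69251369 0.09321032 0.21691705] [-0.00205069 -0.00988941 -0.54865699]
scene 393 [-143.8   34.5] 1.2 0.0633
side 452 [-154.6   38. ] 0.2 0.0627
wrist 7295 [-152.2   37.4] 0.8 0.0598
```

View pics/wrist11.png

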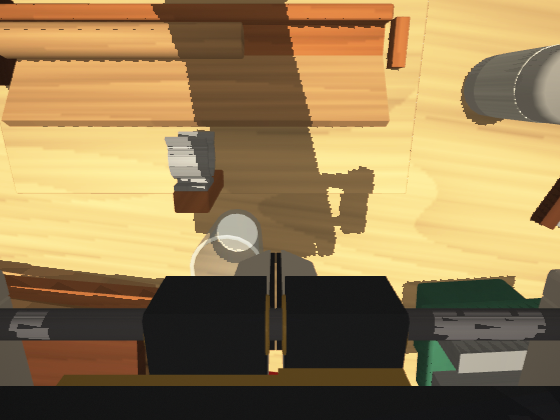

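View pics/side11.png

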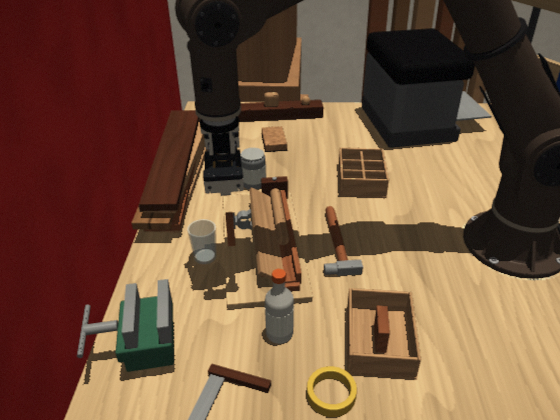

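The bar's free end is at y ≈ 39 to 40 mm (40 expected when home), the offcut is in the crate and the bystanders are in place. I'll take a close look at the stop end.

Emit:
play_rows --rows '[[[-0.08,0,0],[0,0,0],-1],[[-0.16,0,0],[0,0,0],-1],[[-0.24,0,0],[0,0,0],-1],[[-0.32,0,0],[0,0,0],-1],[[-0.36,0,0],[0,0,0],-1],[[-0.36,0,0],[0,0,0],-1],[[-0.36,0,0],[0,0,0],-1]]'

```text
clock: 16.7
position: [0.7173, -0.0842, 0.2172]
ee_rot: [-2.066, -2.366, -0.001]
force: [0.9, 1.2, 0.3]
width: 0.004
```

```bash
python3 - <<'E'
from h import *
snap('wrist','wrist12')
o=np.array([577.6,10.7]);a=np.radians(7.75);ex=np.array([np.cos(a),np.sin(a)]);ey=np.array([-np.sin(a),np.cos(a)])
im,P,d=world('wrist12'); z=P[...,2]
q=P[...,:2]*1000-o;X=q@ex;Y=q@ey
m=(abs(X)<12)&(z>.053)&(z<.064)&(Y>-158)&(Y<150);print(m.sum(),np.percentile(Y[m],[1,99]).round(1))
m=(abs(X)<30)&(abs(z-.079)<.003)&(Y<-140);print(np.percentile(Y[m],[1,99]).round(1))
print(arm.observe()['dq'].round(3))
E
```

```text
7438 [-156.2   37.6]
[-255.8 -159.8]
[-0.017 -0.002 -0.009 -0.001  0.    -0.     0.002]
```

View pics/wrist12.png

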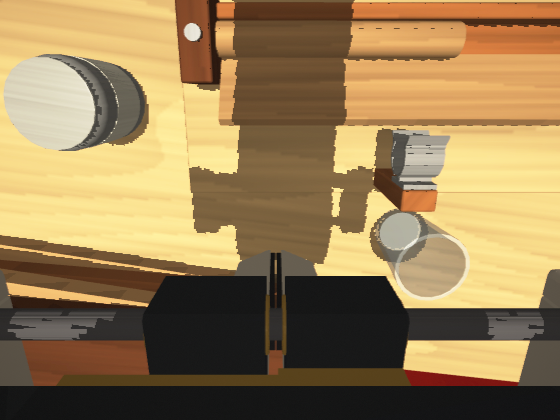

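The bar meets the stop at px (218,40) with no visible gap and lies straight in the channel. The job is ready to hand in.

```bash
python3 -c "
from cell import arm
print(arm.sign_off())"
```

```text
the job is handed in; nothing more can be done
None
```

The job is done and handed in at about 17 s. The offcut stands in the open crate, and the round bar lies in the channel with its end against the stop.

**What I did:** I lifted the offcut out of the channel first and lowered it into the crate. I then pushed the bar forward with one finger on each side of the clip. It snapped out level and rolled straight into the channel. Closed fingers behind its far end slid it along until the contact force rose to 7.6 N without it moving further. Then I backed off.

**Last checks:**
- **Bar position:** its free end reads 37.6 mm along the channel. The same method read about 2.5 mm short before the slide, so it is really at about 40 mm, and home is 40 mm. There is no visible gap at the stop.
- **Surroundings:** the last side picture showed the offcut standing in the crate. The tools, bottles, tin and jar looked unmoved, though I did not re-measure them.
- **Robot:** the gripper was clear of everything.

No check failed. The first estimate of the cradle's position, taken from the clip post, was 2 mm off the one from the lip. I corrected it before moving the bar.

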